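# Line up an inked block stamp in the window of a stamping jig

### The job

Take the flat black tin that weighs the blank card down off the stamping jig and set it upright on the work board or table, clear of the jig, then swing the jig's hinged wooden guide frame down flat over the card. Pick up the block stamp that stands on the open ink pad, carry it over the things in between without knocking or shifting them or anything else on the board, and lower it square and centred into the guide's window until it is inside the window just a few millimetres above the card. Finish holding it still there, ready to print: it is inked, so it must never touch the card, and at the end neither stamp nor gripper touches the jig.

Things in the scene. Friction and masses are not known exactly. Their poses are not given: they have to be found in the camera images.
- work_board: low grey laminate work board on wooden feet, 320 mm deep (its x, away from the robot) x 560 mm wide (its y, to the robot's left), fixed over the littered table. Flat top at z = 0.086; origin under its middle at z = 0. All the task's things stand on it
- jig: stamping jig, fixed on the board: brown wooden base, 16 mm high, x -74 to +86 mm, y -73 to +73 mm, with a card between two aluminium rails (along x, y = 46.5 to 62.5 mm either side, tops 21 mm up) and a hinged guide frame. Origin: underside of the base, below the middle of card and shut window. +x points away from the robot to the hinge, +y left, z up
- card: blank white card 127 (x) x 89 (y) x 2 mm, fixed on the jig's base between the rails; origin at the middle of its underside
- card_centre (a point): middle of the card's upper face, 18 mm above the jig's origin; axes as the jig's. The stamp hovers above this point
- guide (a joint): hinge angle of the guide frame, rad: 0 = flat on the rails over the card, grows as the free edge rises; starts leaning back past upright (1.57) by 0.15 to 0.35, stop at 2.0. Frame 120 g. The slightly stiff hinge (0.03 N m) holds it within about 0.4 rad of upright; leaned further over the card (below about 1.1 rad) it drops shut by itself in about 1 s
- guide_hinge (a point): middle of the guide's hinge axis, which lies along the jig's y, at x = +68 mm, 25 mm above the jig's origin
- guide_window (a point): middle of the guide frame's window, 68 mm from the hinge axis. Frame: light wooden plate 8 mm thick, 128 mm wide, free edge 118 mm from the hinge; shut, its top is 11 mm above the card. Window 76 mm along the jig's x, 52 mm along y. In the middle of each long side a finger notch, 40 mm wide in x and out to 54 mm from the middle in y, right through the plate
- guide_tab (a point): middle of the pull tab (40 mm wide, 8 mm thick, end 132 mm from the hinge axis) on the guide frame's free edge, 125 mm from the hinge axis; about 0.23 high when open, over the card's robot-side end when shut
- weight_tin: flat black tin box, 50 (x) x 82 (y) x 30 mm, about 110 g, lying on the card with its long side roughly along the jig's x; origin at the middle of its underside. It does not pass the window, so the guide cannot close over it
- ink_pad: open ink pad, fixed on the board: black case 70 (x) x 98 (y) x 10 mm, dark blue felt whose top is 13 mm above the board, lid (6 mm high) folded flat behind at x = 38 to 108 mm; origin at the middle of the case's underside
- stamp: wooden block stamp, 44 (x) x 68 (y) x 22 mm, about 50 g, rubber (lowest 5 mm, 40 x 62 mm) down on the felt of the ink pad, long side along the pad's y; origin at the middle of the rubber's underside. Grip the block across its 44 mm side. In the window its long side (y) lies along the jig's x, either way round
- tape_dispenser: dark weighted desk tape dispenser, 47 (x) x 133 (y) x 70 mm, between ink pad and jig, long side pointing away from the robot; origin at the middle of its underside; stays where it is
- vial_a: clear vial of glitter with a white cap, 26 mm across, 53 mm tall, standing in line with the tape dispenser at one end of it; origin at the middle of its underside; stays standing
- vial_b: a second such vial, at the other end of the tape dispenser; stays standing
- spare_stamp: similar wooden block stamp, 44 x 68 x 24 mm, on the bare board; not the one to use; stays where it is; origin at the middle of its underside

How it is judged:
By the outcome, as a careful person would: the job done as asked, in the order asked, and still so for the second after the job is handed in, while the arm keeps its last pose, push and grip.
It also fails if it takes over 72 s, if anything falls off the work surface, if the arm or the gripper's body presses on something with over 40 N, if the wrist force passes 120 N, or if a joint passes its speed limit or range.

### The arm

A 7-joint arm with a two-finger parallel gripper is mounted at the origin on the work surface; the furniture and walls round the work are solid. World frame = base frame: x ahead of the robot, y to its left, z up, the work surface at z = 0. Lengths are in m, angles in rad, forces in N, time in s.
With the tool pointing down it reaches from about 0.425 to 0.925 m from the base axis. Payload 6.8 kg.
Tool frame: the origin (TCP) lies on the centre line of the jaws, within the pads' length; the fingertips stand 25 mm ahead of it and the grasp point (between the pads) lies 6 mm ahead of it; z points along the fingers, y is the line along which they close (so a half turn about z gives the same grasp; the last joint's range is limited). The gripper opens to 85 mm and grips with 20 to 120 N. Pads are 22 mm wide; open, the fingers measure 114 mm over their backs; the gripper's body (76 mm by 85 mm) begins 54 mm behind the grasp point. The pads swing forward as they close: fully open they stand 13 mm farther back than shut.
Start: joints at [1.11, 0.477, 0.022, 1.555, -0.011, 1.109, -0.083], TCP at [0.233, -0.633, 0.256] pointing down, gripper open.
Joint ranges: [-2.96, 2.96], [-0.34, 2.1], [-1.41, 1.46], [0.24, 2.44], [-1.37, 4.51], [0.17, 1.92], [-2.96, 2.96]. Speed limits (rad/s): [2.39, 2.39, 3.14, 3.14, 3.14, 3.14, 3.14].

### API

Orientations are given as a rotation vector (axis times angle).
In Python, from bench import ctrl, cams, job gives the robot as it stands. The module is installed in compiled form; this text tells all that it offers.
- The arm moves only by the tool step_arm, never from a script. Its argument "commands" is a list of rows, each a list of 3 entries, a list of its own where there are three numbers: the turn, a rotation vector about the tool's x, y, z in degrees, then the shift along the tool's x, y, z in mm, then the opening in per cent of the stroke, from 0 (shut) to 100 (fully open). A call has 1 to 12 rows; each row is the pose to reach, as a shift and turn from the pose commanded when the call began, along the tool's axes at that moment; what a row does not reach only later rows make up. A row lasts 1/10 s, in which the tool goes at most 50 mm and 8.59 degrees, less where a joint would pass 70% of its speed; a pose out of reach is approached as far as the arm can. A call with a gripper value outside its range is refused whole. The fingers move at their own pace and stop on an object; "force" is the grip in N (left out, the last holds). Time passes only in rows, so rows that repeat a pose let the fingers close. It gives the time, the measured TCP pose, the force, the opening and the grip force at its end, in the units of the state.
- ctrl.observe(): the state, without advancing time (a new reading comes with each control period).
- cams.read_camera(name): name is "side" or "top" or "wrist"; returns a dict with "image" (384x512x3 uint8, red, green, blue), "fx", "fy", "cx", "cy" (pixels), "cam_to_world" (4x4, takes a point from camera to world coordinates). Camera axes: x right, y up, looking along -z (the intrinsics and any distortion apply to the point x, -y, -z); pixel columns grow to the right and rows downward; lengths in m; the calibration is good to about 2 mm. A picture is of the moment at which its call begins. There is no depth.
- job.sign_off(): hands the job in; it is judged then, once.
The state is a dict: "clock": time; "joint_positions": joint angles; "joint_vel": joint speeds; "joint_efforts": joint torques, N m; "tool_pos": TCP position; "orientation": TCP orientation; "ft_force": force on the tool from outside, world axes, zero at the start; "torque": the same for the moment, N m; "gripper_width": opening from 0.0 (shut) to 1.0 (fully open); "gripper_force": force on a finger pad.
Only numpy, scipy, OpenCV 4.12 (cv2) and the standard library are available. Lean on these libraries where they do the work, as an engineer would, in place of code of your own. Each camera call takes 0.05 s, during which the arm holds its last target. There are 200 camera calls.

## Working session

There is one attempt and no reset: what is moved stays moved. The work goes in short steps, Python scripts to look and compute and a tool call to move; the robot and the scene stay as the last step left them, time stands still between calls to the robot, and variables do not carry over. Pictures are saved under pics/ and viewed, at most 12 in all, crops included, and the job is handed in when it is done.

Besides the shell and the picture viewer there is one more tool, called by a JSON object that holds its "api" and its "payload", one argument or row to a line. step_arm: Moves the arm, as the interface text tells. Its arguments: {"type":"object","properties":{"commands":{"type":"array"},"force":{"type":"number"}},"required":["commands"]}

```bash
mkdir -p pics; cat > h.py <<'E'
import numpy as np, cv2
from scipy.spatial.transform import Rotation as R
from bench import ctrl, cams, job
def ray(c,u,v):
    M=np.array(c["cam_to_world"]); d=np.array([(u-c["cx"])/c["fx"],-(v-c["cy"])/c["fy"],-1.0])
    return M[:3,3], M[:3,:3]@d
def onz(c,u,v,z):
    o,d=ray(c,u,v); return o+d*(z-o[2])/d[2]
def proj(c,p):
    M=np.array(c["cam_to_world"]); q=M[:3,:3].T@(np.array(p)-M[:3,3]); return np.array([c["cx"]-c["fx"]*q[0]/q[2], c["cy"]+c["fy"]*q[1]/q[2]])
def tool(p):  # world point -> shift in tool axes mm
    s=ctrl.observe(); return R.from_rotvec(s["orientation"]).inv().apply(np.array(p)-s["tool_pos"])*1000
def shot(name,fn,save=True):
    c=cams.read_camera(name); im=c["image"][:,:,::-1]
    if save: cv2.imwrite("pics/"+fn,im)
    np.save("pics/"+fn+".npy",c,allow_pickle=True); return c
def load(fn): return np.load("pics/"+fn+".npy",allow_pickle=True).item()
E
python3 - <<'E'
from h import *
s=ctrl.observe(); print(s)
a=shot("top","top0.png");b=shot("side","side0.png")
for c in(a,b): print({k:np.round(v,3) for k,v in c.items() if k!="image"}, c.keys())
cv2.imwrite("pics/both.png",cv2.resize(np.vstack([a["image"],b["image"]])[:,:,::-1],None,fx=.78,fy=.78))
E
```

```text
{'clock': 0.0, 'joint_positions': array([ 1.10986396,  0.47777667,  0.02232469,  1.55644224, -0.01152228,
        1.1093228 , -0.08312094]), 'joint_vel': array([-0.00062096, -0.00110009, -0.00054698,  0.00045554, -0.00197853,
        0.00015344,  0.00086018]), 'joint_efforts': array([-3.58961524e-04, -5.96464705e+01,  1.60742261e+00, -2.81198913e+01,
        1.23916240e-02,  9.47138731e-03, -7.77370360e-06]), 'tool_pos': array([ 0.23306441, -0.63290146,  0.25534499]), 'orientation': array([-3.09108711e+00, -5.51053021e-01,  6.68024542e-04]), 'ft_force': array([-0.05766295, -0.12929144, -0.58451851]), 'torque': array([-0.03223138,  0.08725548, -0.03397454]), 'gripper_force': 0.0, 'gripper_width': 0.9973826711976025}
{'fx': np.float64(363.326), 'fy': np.float64(363.326), 'cx': np.float64(260.738), 'cy': np.float64(190.678), 'cam_to_world': array([[-0.019,  0.997, -0.074,  0.447],
       [-1.   , -0.02 , -0.015, -0.243],
       [-0.016,  0.074,  0.997,  0.942],
       [ 0.   ,  0.   ,  0.   ,  1.   ]])} dict_keys(['image', 'fx', 'fy', 'cx', 'cy', 'cam_to_world'])
{'fx': np.float64(409.964), 'fy': np.float64(409.964), 'cx': np.float64(258.566), 'cy': np.float64(194.615), 'cam_to_world': array([[-0.942,  0.146, -0.301,  0.268],
       [-0.334, -0.456,  0.825,  0.461],
       [-0.017,  0.878,  0.478,  0.514],
       [ 0.   ,  0.   ,  0.   ,  1.   ]])} dict_keys(['image', 'fx', 'fy', 'cx', 'cy', 'cam_to_world'])
```

View pics/top0.png

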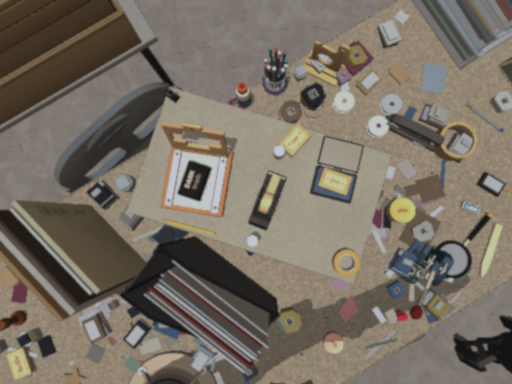

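View pics/side0.png

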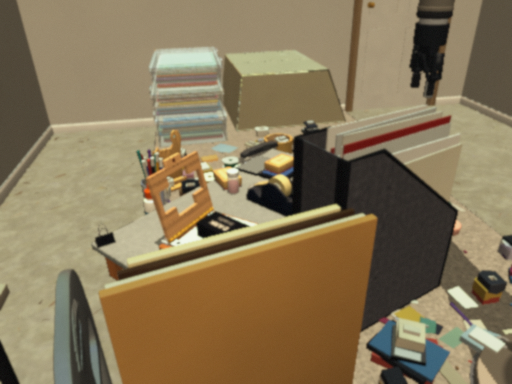

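The top view shows the board with the jig at about (197,180), tin (194,180), dispenser (267,198), vials (279,152) and (252,240), pad and stamp (334,182) with lid (342,153), and spare stamp (295,139). In the side view the guide stands open at about (180,195), and a tall panel and a black file stand near the robot side.

```bash
python3 - <<'E'
from h import *
c=load("top0.png"); im=c["image"][:,:,::-1]
x0,y0,x1,y1=125,85,395,285
cv2.imwrite("pics/crop.png",cv2.resize(im[y0:y1,x0:x1],None,fx=2.95,fy=2.95,interpolation=cv2.INTER_CUBIC))
hsv=cv2.cvtColor(np.ascontiguousarray(im),cv2.COLOR_BGR2HSV)
def blobs(n,m,z,amin=60):
    k,_=cv2.findContours(m.astype(np.uint8),cv2.RETR_EXTERNAL,cv2.CHAIN_APPROX_NONE)
    for q in k:
        r=cv2.minAreaRect(q)
        if cv2.contourArea(q)<amin or not(130<r[0][0]<395 and 90<r[0][1]<285):continue
        B=cv2.boxPoints(r); W=np.array([onz(c,*p,z)[:2] for p in B])
        e=W[1]-W[0],W[2]-W[1]; l=max(e,key=np.linalg.norm); 
        print(n,np.round(r[0]),'ctr',np.round(onz(c,*r[0],z)[:2],3),'size',[round(float(np.linalg.norm(t)),3) for t in e],'ang long',round(float(np.degrees(np.arctan2(l[1],l[0]))%180),1))
H,S,V=[hsv[:,:,i].astype(int) for i in range(3)]
blobs('dark tin z.134',V<60,.134)
blobs('dark disp z.12',V<60,.12)
blobs('yellow z.121',(H>18)&(H<32)&(S>80)&(V>120),.121)
blobs('orange base z.102',(H>5)&(H<18)&(S>120),.102)
blobs('white z.104',(V>185)&(S<40),.104,30)
blobs('white cap z.139',(V>185)&(S<40),.139,30)
blobs('navy pad z.096',((H>95)&(H<130)&(S>60)),.096)
E
```

```text
dark tin z.134 [138. 269.] ctr [0.339 0.044] size [0.216, 0.665] ang long 74.4
dark tin z.134 [265. 204.] ctr [ 0.477 -0.241] size [0.069, 0.04] ang long 158.7
dark tin z.134 [194. 180.] ctr [ 0.533 -0.083] size [0.076, 0.05] ang long 161.3
dark tin z.134 [314.  96.] ctr [ 0.72  -0.357] size [0.049, 0.05] ang long 28.6
dark disp z.12 [138. 269.] ctr [0.337 0.049] size [0.22, 0.676] ang long 74.4
dark disp z.12 [265. 204.] ctr [ 0.478 -0.24 ] size [0.071, 0.041] ang long 158.7
dark disp z.12 [194. 180.] ctr [ 0.535 -0.08 ] size [0.077, 0.051] ang long 161.3
dark disp z.12 [314.  96.] ctr [ 0.725 -0.359] size [0.05, 0.051] ang long 28.6
yellow z.121 [346. 262.] ctr [ 0.344 -0.419] size [0.056, 0.055] ang long 89.0
yellow z.121 [190. 227.] ctr [ 0.429 -0.071] size [0.008, 0.111] ang long 74.2
yellow z.121 [271. 187.] ctr [ 0.515 -0.254] size [0.05, 0.02] ang long 160.5
yellow z.121 [335. 181.] ctr [ 0.527 -0.398] size [0.045, 0.066] ang long 70.1
yellow z.121 [294. 139.] ctr [ 0.625 -0.31 ] size [0.068, 0.044] ang long 137.5
orange base z.102 [197. 178.] ctr [ 0.541 -0.082] size [0.157,
[... 524 characters left out ...]
 0.721 -0.428] size [0.044, 0.054] ang long 26.0
white cap z.139 [252. 240.] ctr [ 0.397 -0.209] size [0.02, 0.02] ang long 89.0
white cap z.139 [390. 172.] ctr [ 0.542 -0.517] size [0.022, 0.011] ang long 163.7
white cap z.139 [199. 182.] ctr [ 0.529 -0.095] size [0.122, 0.1] ang long 170.2
white cap z.139 [172. 178.] ctr [ 0.54  -0.034] size [0.123, 0.014] ang long 169.7
white cap z.139 [278. 150.] ctr [ 0.597 -0.273] size [0.023, 0.02] ang long 178.8
white cap z.139 [378. 125.] ctr [ 0.648 -0.496] size [0.04, 0.041] ang long 177.5
white cap z.139 [343.  99.] ctr [ 0.71 -0.42] size [0.043, 0.051] ang long 26.0
navy pad z.096 [333. 184.] ctr [ 0.522 -0.4  ] size [0.058, 0.087] ang long 74.6
```

View pics/crop.png

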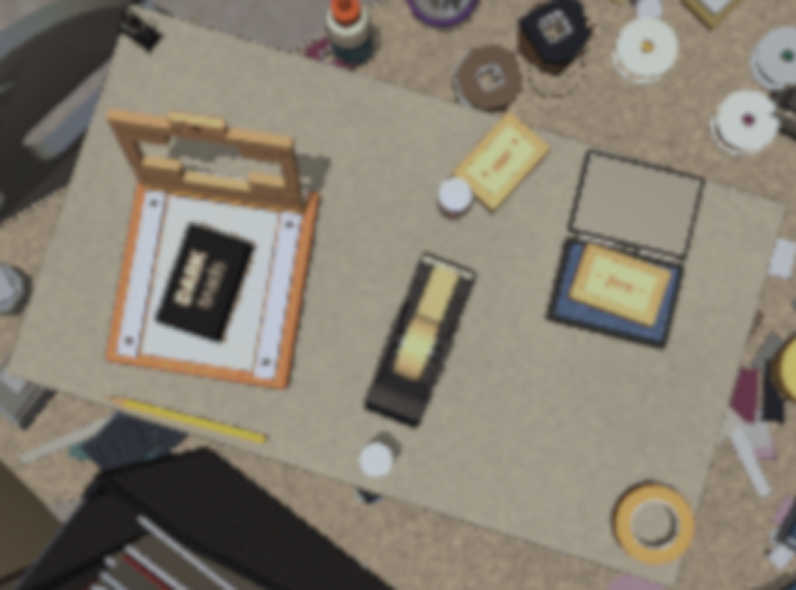

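The enlarged crop shows the jig turned about -10° with the guide leaning back. The tin is at crop (205,282) and the stamp at (620,283) on the blue felt. The board is free around (520,410).

```bash
python3 - <<'E'
from h import *
c=load("top0.png"); b=load("side0.png")
print("tab@.235",onz(c,191,126,.235)); print("free@.086",onz(c,301,224,.086))
for z in(.2,.3,.4): print(z,"holder side peak",onz(b,388,150,z)[:2],"panel",onz(b,370,215,z)[:2],"top corner holder",onz(c,196,237,z)[:2],onz(c,275,300,z)[:2])
s=ctrl.observe(); print(R.from_rotvec(s["orientation"]).as_matrix().round(3))
print("to tin above",tool([.533,-.083,.265]))
E
```

```text
tab@.235 [ 0.63090204 -0.09683569  0.235     ]
free@.086 [ 0.43048001 -0.32321156  0.086     ]
0.2 holder side peak [ 0.28386001 -0.33325092] panel [ 0.29064002 -0.07232506] top corner holder [ 0.41036196 -0.0986847 ] [ 0.28224261 -0.25649875]
0.3 holder side peak [ 0.27885189 -0.08058385] panel [0.28347567 0.09736026] top corner holder [ 0.41531817 -0.11816691] [ 0.30447522 -0.25470036]
0.4 holder side peak [0.27384377 0.17208323] panel [0.27631131 0.26704559] top corner holder [ 0.42027439 -0.13764913] [ 0.32670782 -0.25290196]
[[ 0.938  0.346 -0.001]
 [ 0.346 -0.938  0.001]
 [-0.    -0.002 -1.   ]]
to tin above [ 471.51980575 -412.49081601   -8.95738567]
```

{"api": "step_arm", "payload": {
  "commands": [
    [[0,0,39],[471.5,-412.5,-9],100],
    [[0,0,39],[471.5,-412.5,-9],100],
    [[0,0,39],[471.5,-412.5,-9],100],
    [[0,0,39],[471.5,-412.5,-9],100],
    [[0,0,39],[471.5,-412.5,-9],100],
    [[0,0,39],[471.5,-412.5,-9],100],
    [[0,0,39],[471.5,-412.5,-9],100],
    [[0,0,39],[471.5,-412.5,-9],100],
    [[0,0,39],[471.5,-412.5,-9],100],
    [[0,0,39],[471.5,-412.5,-9],100],
    [[0,0,39],[471.5,-412.5,-9],100],
    [[0,0,39],[471.5,-412.5,-9],100]
  ]
}}

```text
clock: 1.3
tool_pos: [0.5195, -0.1075, 0.2648]
orientation: [3.099, -0.513, -0.0]
ft_force: [1.2, -0.1, 0.4]
gripper_width: 0.996
gripper_force: 0.0
```

{"api": "step_arm", "payload": {
  "commands": [
    [[0,0,0],[0,0,0],100]
  ]
}}

```text
clock: 1.4
tool_pos: [0.5219, -0.1012, 0.2649]
orientation: [-3.099, 0.494, -0.002]
ft_force: [0.8, -0.3, -0.1]
gripper_width: 1.001
gripper_force: 0.0
```

```bash
python3 - <<'E'
from h import *
c=shot("wrist","w1.png"); s=ctrl.observe(); print(s["tool_pos"],s["orientation"]); print(np.round(c["cam_to_world"],3),c["fx"])
for p in [(.533,-.083,.134),(.535,-.081,.104)]: print(proj(c,p))
im=np.ascontiguousarray(c["image"][:,:,::-1]); V=im.max(2)
k,_=cv2.findContours((V<60).astype(np.uint8),cv2.RETR_EXTERNAL,cv2.CHAIN_APPROX_NONE)
for q in k:
    if cv2.contourArea(q)<1500: continue
    r=cv2.minAreaRect(q);W=np.array([onz(c,*p,.134)[:2] for p in cv2.boxPoints(r)]);e=W[1]-W[0],W[2]-W[1];l=max(e,key=np.linalg.norm)
    print(r,W.mean(0),[np.linalg.norm(t) for t in e],np.degrees(np.arctan2(l[1],l[0]))%180)
E
```

```text
[ 0.52023093 -0.10527769  0.26459805] [-3.10000262e+00  5.01138930e-01  4.31467163e-04]
[[-0.311  0.908  0.281  0.595]
 [-0.95  -0.295 -0.097 -0.125]
 [-0.005 -0.298  0.955  0.383]
 [ 0.     0.     0.     1.   ]] 341.19508832388556
[233.51087787 181.41925516]
[233.23285172 170.10377994]
((255.5, 316.5), (133.0, 511.0), 90.0) [ 0.40825232 -0.05821128] [np.float64(0.41370239520606594), np.float64(0.13951233220270082)] 72.04911405522368
((31.791973114013672, 235.69708251953125), (60.403079986572266, 44.170284271240234), 19.98310661315918) [0.53991408 0.08599597] [np.float64(0.04101342299706304), np.float64(0.04490519894857537)] 49.20434961936931
((226.18556213378906, 175.50527954101562), (67.05834197998047, 105.41412353515625), 1.6365771293640137) [ 0.53726268 -0.07857059] [np.float64(0.08277303495815945), np.float64(0.04834374184878498)] 156.9893143894723
((448.3846435546875, 160.57693481445312), (92.37069702148438, 165.32589721679688), 11.30993366241455) [ 0.49446839 -0.23889068] [np.float64(0.12201895728652229), np.float64(0.06578329662064573)] 157.7823938514875
((34.5, 81.0), (162.0, 69.0), 90.0) [0.64155988 0.02677777] [np.float64(0.04526327848466955), np.float64(0.10975082694506744)] 152.44529759293195
```

View pics/w1.png

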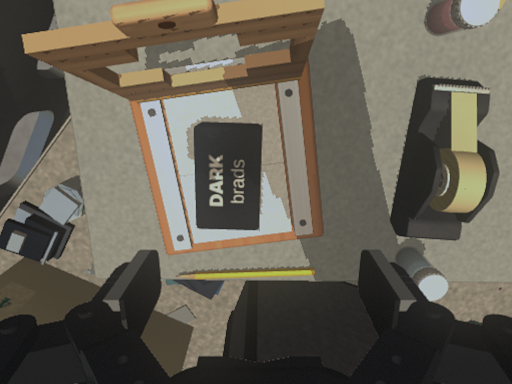

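The wrist view shows the tin at about (228,177) and the shadowed rails at (165,175) and (295,160). The guide leans back at the top of the picture and nothing else is near the tin.

```bash
python3 -c "
from h import *
print(tool([.535,-.081,.131]))"
```

```text
[  6.43227875 -27.52303384 133.63038133]
```

{"api": "step_arm", "payload": {
  "commands": [
    [[0,0,2.5],[6.5,-27.5,30],100],
    [[0,0,2.5],[6.5,-27.5,60],100],
    [[0,0,2.5],[6.5,-27.5,90],100],
    [[0,0,2.5],[6.5,-27.5,115],100],
    [[0,0,2.5],[6.5,-27.5,128],100],
    [[0,0,2.5],[6.5,-27.5,133.5],100],
    [[0,0,2.5],[6.5,-27.5,133.5],40],
    [[0,0,2.5],[6.5,-27.5,133.5],40],
    [[0,0,2.5],[6.5,-27.5,133.5],40],
    [[0,0,2.5],[6.5,-27.5,133.5],40],
    [[0,0,2.5],[6.5,-27.5,133.5],40]
  ],
  "force": 25
}}

```text
clock: 2.55
tool_pos: [0.5353, -0.0853, 0.1329]
orientation: [-3.087, 0.58, -0.005]
ft_force: [-0.7, 0.4, 6.0]
gripper_width: 0.579
gripper_force: 28.0
```

{"api": "step_arm", "payload": {
  "commands": [
    [[0,0,0],[0,0,-10],40],
    [[0,0,0],[0,0,-30],40],
    [[0,0,0],[0,0,-60],40],
    [[0,0,0],[0,0,-95],40],
    [[0,0,0],[0,0,-110],40],
    [[0,0,0],[2,40,-110],40],
    [[0,0,0],[4,85,-110],40],
    [[0,0,0],[6,130,-110],40],
    [[0,0,0],[8,175,-110],40],
    [[0,0,0],[9,220,-110],40],
    [[0,0,0],[10,259,-110],40],
    [[0,0,0],[10,259,-110],40]
  ]
}}

```text
clock: 3.75
tool_pos: [0.4454, -0.3367, 0.2419]
orientation: [3.081, -0.595, -0.002]
ft_force: [-0.2, -0.2, -1.4]
gripper_width: 0.582
gripper_force: 27.1
```

```bash
python3 - <<'E'
from h import *
s=ctrl.observe(); print(s["tool_pos"],s["gripper_width"],s["ft_force"]); print(tool([.45,-.33,.116]))
c=shot("wrist","w2.png",False); t=shot("top","t2.png",False)
a=cv2.resize(t["image"][85:285,125:395],(512,384)); cv2.imwrite("pics/m2.png",np.vstack([c["image"],a])[:,:,::-1][::1][:600*2])
m=np.hstack([cv2.resize(c["image"],(400,300)),cv2.resize(t["image"][85:285,125:395],(400,300))]); cv2.imwrite("pics/m2.png",m[:,:,::-1])
E
```

```text
[ 0.44540124 -0.33672534  0.24190587] 0.5815014629825106 [-0.23391309 -0.22359895 -1.44040839]
[  1.80799448  -8.3776514  125.87776516]
```

View pics/m2.png

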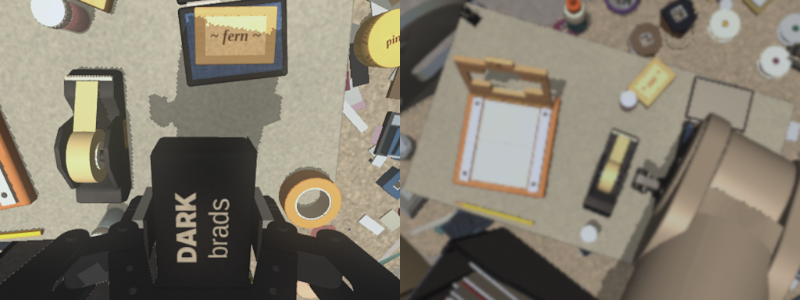

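The tin is held level between the jaws, the card is bare, and the jig, dispenser and vials are undisturbed. I will place the tin about 15 mm closer to the robot, away from the pad.

```bash
python3 -c "
from h import *
print(tool([.435,-.335,.1155]))"
```

```text
[-11.12644981   8.54406878 126.17141257]
```

{"api": "step_arm", "payload": {
  "commands": [
    [[0,0,0],[-11,8.5,30],40],
    [[0,0,0],[-11,8.5,60],40],
    [[0,0,0],[-11,8.5,90],40],
    [[0,0,0],[-11,8.5,110],40],
    [[0,0,0],[-11,8.5,120],40],
    [[0,0,0],[-11,8.5,124],40],
    [[0,0,0],[-11,8.5,126],40],
    [[0,0,0],[-11,8.5,126],40]
  ]
}}

```text
clock: 4.65
tool_pos: [0.4367, -0.3343, 0.1162]
orientation: [3.087, -0.579, 0.002]
ft_force: [0.1, 0.5, -0.6]
gripper_width: 0.58
gripper_force: 27.1
```

{"api": "step_arm", "payload": {
  "commands": [
    [[0,0,0],[0,0,0.5],40],
    [[0,0,0],[0,0,0.5],75],
    [[0,0,0],[0,0,0.5],75],
    [[0,0,0],[0,0,0.5],75],
    [[0,0,0],[0,0,-25],75],
    [[0,0,0],[0,0,-70],75],
    [[0,0,0],[0,0,-120],75],
    [[0,0,0],[0,0,-165],0],
    [[0,0,0],[0,0,-165],0]
  ]
}}

```text
clock: 5.55
tool_pos: [0.439, -0.3363, 0.2875]
orientation: [3.083, -0.58, 0.018]
ft_force: [-0.1, -1.4, 0.3]
gripper_width: 0.421
gripper_force: 0.0
```

```bash
python3 -c "
from h import *
s=ctrl.observe();print(s['tool_pos'],s['orientation'],s['ft_force'])
# jig yaw -9.7; behind the frame at jig x=+150
a=np.radians(-9.7);J=np.array([.535,-.081]);X=np.array([np.cos(a),np.sin(a)])
for d,z in((150,.295),(150,.228),(10,.228)): print(d,tool(list(J+X*d/1000)+[z]))"
```

```text
[ 0.43897884 -0.33630248  0.28746182] [ 3.08292551 -0.58015885  0.01843406] [-0.07592947 -1.38395384  0.32406548]
150 [ 143.66624792 -302.92664911   -6.44097675]
150 [ 142.83669177 -303.0772871    60.55371815]
10 [   5.71368864 -274.88845387   58.91918692]
```

{"api": "step_arm", "payload": {
  "commands": [
    [[0,0,-11.5],[143,-303,-8],0],
    [[0,0,-11.5],[143,-303,-8],0],
    [[0,0,-11.5],[143,-303,-8],0],
    [[0,0,-11.5],[143,-303,-8],0],
    [[0,0,-11.5],[143,-303,-8],0],
    [[0,0,-11.5],[143,-303,-8],0],
    [[0,0,-11.5],[143,-303,-8],0],
    [[0,0,-11.5],[143,-303,-8],0],
    [[0,0,-11.5],[143,-303,-8],0]
  ]
}}

```text
clock: 6.45
tool_pos: [0.6793, -0.103, 0.2873]
orientation: [3.13, -0.265, -0.002]
ft_force: [-1.0, -0.5, 0.4]
gripper_width: -0.004
gripper_force: 0.0
```

```bash
python3 - <<'E'
from h import *
s=ctrl.observe();print(s['tool_pos'],s['orientation'],s['gripper_width'])
a=np.radians(-9.7);J=np.array([.535,-.081]);X=np.array([np.cos(a),np.sin(a)])
for d,z in((150,.228),(5,.228)): print(d,tool(list(J+X*d/1000)+[z]))
t=shot("top","t3.png",False); c=shot("side","s3.png",False)
m=np.hstack([cv2.resize(c["image"][100:300,70:337],(400,300)),cv2.resize(t["image"][85:285,125:395],(400,300))]); cv2.imwrite("pics/m3.png",m[:,:,::-1])
E
```

```text
[ 0.67931194 -0.10303272  0.28734651] [ 3.13035616e+00 -2.65258647e-01 -2.11625199e-03] -0.0035306245296836485
150 [ 4.11793784  2.59044806 59.3413838 ]
5 [-140.88192809    2.5576978    59.53582328]
```

View pics/m3.png

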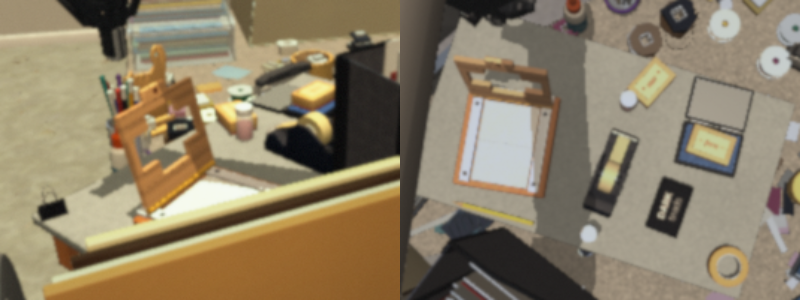

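The tin stands flat and clear at about (670,207) in the right half, and the closed gripper is behind the open guide. Next I lower the fingers and pull the guide over.

{"api": "step_arm", "payload": {
  "commands": [
    [[0,0,0],[4,2.5,30],0],
    [[0,0,0],[4,2.5,60],0],
    [[0,0,0],[4,2.5,60],0],
    [[0,0,0],[-10,2.5,60],0],
    [[0,0,0],[-22,2.5,60],0],
    [[0,0,0],[-34,2.5,60],0],
    [[0,0,0],[-46,2.5,60],0],
    [[0,0,0],[-58,2.5,60],0],
    [[0,0,0],[-70,2.5,60],0],
    [[0,0,0],[-82,2.5,60],0],
    [[0,0,0],[-94,2.5,60],0],
    [[0,0,0],[-104,2.5,60],0]
  ]
}}

```text
clock: 7.75
tool_pos: [0.5752, -0.0885, 0.2284]
orientation: [3.13, -0.268, -0.0]
ft_force: [-0.1, -0.4, 0.5]
gripper_width: -0.003
gripper_force: 0.1
```

{"api": "step_arm", "payload": {
  "commands": [
    [[0,0,0],[-10,0,0],0],
    [[0,0,0],[-20,0,0],0],
    [[0,0,0],[-30,0,0],0],
    [[0,0,0],[-40,0,0],0],
    [[0,0,0],[-40,0,0],0],
    [[0,0,0],[-40,0,-20],0],
    [[0,0,0],[-40,0,-50],0],
    [[0,0,0],[-40,0,-50],0],
    [[0,0,0],[-40,0,-50],0],
    [[0,0,0],[-40,0,-50],0],
    [[0,0,0],[-40,0,-50],0],
    [[0,0,0],[-40,0,-50],0]
  ]
}}

```text
clock: 8.95
tool_pos: [0.5366, -0.0818, 0.2775]
orientation: [-3.13, 0.268, 0.002]
ft_force: [0.6, -0.4, -1.1]
gripper_width: -0.001
gripper_force: 0.0
```

```bash
python3 - <<'E'
from h import *
s=ctrl.observe();print(s['tool_pos'],s['orientation'])
t=shot("wrist","w4.png",False); c=shot("side","s4.png",False)
m=np.hstack([cv2.resize(c["image"][100:300,70:337],(400,300)),cv2.resize(t["image"],(400,300))]); cv2.imwrite("pics/m4.png",m[:,:,::-1])
E
```

```text
[ 0.53659205 -0.08184181  0.27754525] [-3.13012650e+00  2.67978571e-01  2.34906922e-03]
```

View pics/m4.png

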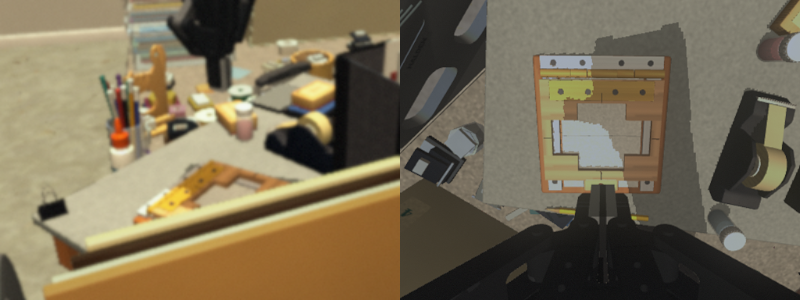

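The guide lies flat, with the window open over the card in both views, and nothing else has moved. I now measure the jig from this wrist view.

```bash
python3 - <<'E'
from h import *
c=load("w4.png"); im=np.ascontiguousarray(c["image"][:,:,::-1]); hsv=cv2.cvtColor(im,cv2.COLOR_BGR2HSV)
m=((hsv[:,:,0]>4)&(hsv[:,:,0]<30)&(hsv[:,:,1]>95)&(hsv[:,:,2]>50)).astype(np.uint8)
m[:, :150]=0; m[:,370:]=0; m[252:]=0
n,l,st,_=cv2.connectedComponentsWithStats(m); k=[i for i in range(1,n) if st[i,4]>300]; print(st[k])
p=np.argwhere(l==k[int(np.argmax(st[k][:,4]))])[:,::-1].astype(np.int32)
h=cv2.convexHull(p); q=cv2.approxPolyDP(h,8,True)[:,0].astype(float); print(q)
W=np.array([onz(c,*a,.102)[:2] for a in q]); print(W.round(4))
if len(W)==4:
    ctr=W.mean(0); e=np.roll(W,-1,0)-W; print(np.linalg.norm(e,axis=1), np.degrees(np.arctan2(e[:,1],e[:,0]))%90-90)
    print(ctr)
a=np.radians(-9.7); print("exp base ctr", np.array([.535,-.081])+.006*np.array([np.cos(a),np.sin(a)]))
x0,y0,x1,y1=155,50,375,260
cv2.imwrite("pics/c4.png",cv2.resize(im[y0:y1,x0:x1],None,fx=2.8,fy=2.8,interpolation=cv2.INTER_CUBIC))
E
```

```text
[[  170    71   177   177 11428]]
[[345.  73.]
 [332. 246.]
 [183. 246.]
 [171.  71.]]
[[ 0.6074 -0.1642]
 [ 0.4539 -0.1371]
 [ 0.4779  0.0026]
 [ 0.6329 -0.0249]]
[0.15581078 0.14173389 0.15745314 0.14161632] [ -9.99799424  -9.72646001 -10.04140948 -10.39069601]
[ 0.54303503 -0.08090635]
exp base ctr [ 0.54091422 -0.08201094]
```

View pics/c4.png

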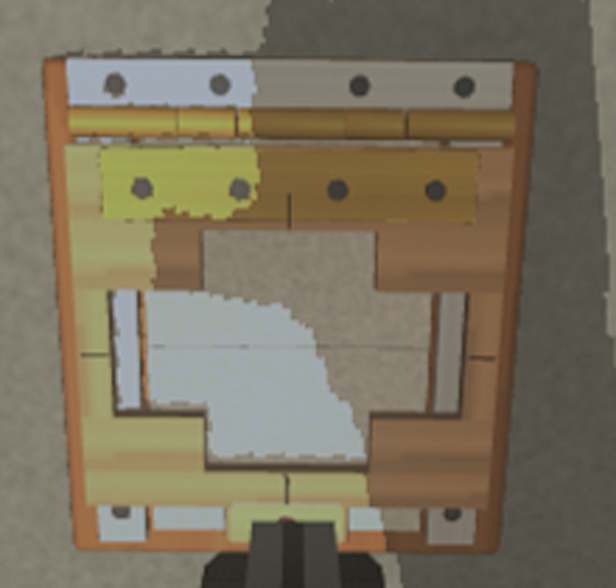

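The crop shows the shut window with top corners at (203,231) and (376,231) and bottom corners at (369,468) and (206,468). The frame's centre marks are at (95,355), (482,357), (290,212) and (287,490).

```bash
python3 - <<'E'
from h import *
c=load("w4.png"); f=lambda u,v,z=.115: onz(c,155+(u+.5)/2.8-.5,50+(v+.5)/2.8-.5,z)[:2]
W=np.array([f(203,231),f(376,231),f(369,468),f(206,468)]); e=np.roll(W,-1,0)-W
print(W.mean(0),np.linalg.norm(e,axis=1),np.degrees(np.arctan2(e[:,1],e[:,0]))%90-90)
L,Rr,T,B=f(95,355),f(482,357),f(290,212),f(287,490)
s=np.linalg.solve(np.array([Rr-L,-(B-T)]).T,T-L); print("marks",L+s[0]*(Rr-L), np.degrees(np.arctan2(*(T-B)[::-1])),np.degrees(np.arctan2(*(L-Rr)[::-1]))-90)
a=np.radians(-10); X=np.array([np.cos(a),np.sin(a)]); print("from base",np.array([.543,-.0809])-.006*X)
t=load("t3.png"); im=np.ascontiguousarray(t["image"][:,:,::-1]); hsv=cv2.cvtColor(im,cv2.COLOR_BGR2HSV); H,S,V=[hsv[:,:,i].astype(int) for i in range(3)]
m=((H>18)&(H<32)&(S>80)&(V>120)).astype(np.uint8)
for q in cv2.findContours(m,cv2.RETR_EXTERNAL,cv2.CHAIN_APPROX_NONE)[0]:
    r=cv2.minAreaRect(q)
    if cv2.contourArea(q)>200 and 320<r[0][0]<350 and 165<r[0][1]<200:
        W=np.array([onz(t,*p,.121)[:2] for p in cv2.boxPoints(r)]); e=np.diff(W,axis=0); print("stamp",W.mean(0),np.linalg.norm(e,axis=1),np.degrees(np.arctan2(e[:,1],e[:,0]))%90)
p=[.527,-.398]
print("to above stamp",tool(p+[.27]))
E
```

```text
[ 0.53720002 -0.07992975] [0.05058294 0.07452777 0.05146524 0.07455461] [ -9.75470956  -9.96714424  -9.7342802  -10.64515243]
marks [ 0.53659484 -0.07982315] -10.436138426865678 -10.051238464685326
from base [ 0.53709115 -0.07985811]
stamp [ 0.52731802 -0.3984166 ] [0.04549839 0.06621882 0.04535704] [69.98322787 70.10549816 69.68672492]
to above stamp [ 44.10858162 313.23268544   7.85032162]
```

{"api": "step_arm", "payload": {
  "commands": [
    [[0,0,-8],[4,32,7],60],
    [[0,0,-16],[8,64,7],100],
    [[0,0,-24],[12,96,7],100],
    [[0,0,-32],[16,128,7],100],
    [[0,0,-40],[20,160,7],100],
    [[0,0,-48],[25,192,7],100],
    [[0,0,-56],[30,224,7],100],
    [[0,0,-64],[35,256,7],100],
    [[0,0,-72],[40,288,7],100],
    [[0,0,-80],[44,313,7],100],
    [[0,0,-80],[44,313,7],100],
    [[0,0,-80],[44,313,7],100]
  ]
}}

```text
clock: 10.25
tool_pos: [0.5268, -0.398, 0.2707]
orientation: [-2.572, -1.803, -0.0]
ft_force: [0.2, 1.6, 0.1]
gripper_width: 1.001
gripper_force: 0.0
```

```bash
python3 - <<'E'
from h import *
s=ctrl.observe();print(s['tool_pos'],s['orientation'],s['joint_positions'].round(2))
c=shot("wrist","w5.png"); im=np.ascontiguousarray(c["image"][:,:,::-1]); hsv=cv2.cvtColor(im,cv2.COLOR_BGR2HSV); H,S,V=[hsv[:,:,i].astype(int) for i in range(3)]
m=((H>10)&(H<32)&(S>70)&(V>90)).astype(np.uint8)
print(proj(c,(.527,-.398,.121)))
for q in cv2.findContours(m,cv2.RETR_EXTERNAL,cv2.CHAIN_APPROX_NONE)[0]:
    r=cv2.minAreaRect(q)
    if cv2.contourArea(q)>1000:
        W=np.array([onz(c,*p,.121)[:2] for p in cv2.boxPoints(r)]); e=np.diff(W,axis=0); print(r[0],W.mean(0),np.linalg.norm(e,axis=1),np.degrees(np.arctan2(e[:,1],e[:,0]))%90)
E
```

```text
[ 0.52679914 -0.39800667  0.27074385] [-2.57166700e+00 -1.80257265e+00 -2.24945366e-04] [ 0.74  0.46 -0.27  1.56  0.13  1.14  0.1 ]
[259.03274406 181.23200627]
(310.8752136230469, 328.7060852050781) [ 0.52368823 -0.55128546] [0.04057006 0.06990764 0.04309969] [25.65934457 17.94354365 28.36543392]
(246.9771728515625, 316.17108154296875) [ 0.47154719 -0.51808674] [0.07419663 0.0681522  0.07754726] [42.95726585 37.8666216  46.33406483]
(78.57377624511719, 263.31146240234375) [ 0.3514231  -0.41534187] [0.05694046 0.05390125 0.05950302] [26.98797069 23.64423581 29.29405989]
(260.5, 179.0) [ 0.52835233 -0.39777611] [0.043233   0.06770196 0.0464629 ] [70.08072392 71.50653958 70.09191299]
(371.5, 36.5) [ 0.64013803 -0.32424813] [0.11006154 0.04913598 0.11666126] [70.06458383 79.47110033 70.07260051]
(164.5, 10.0) [ 0.50704839 -0.25696334] [0.06946002 0.01274266 0.07055447] [70.06458383 67.82920423 70.06668851]
```

View pics/w5.png

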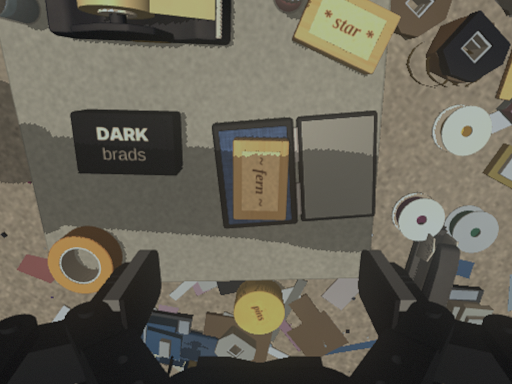

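The stamp "fern" is at (261,180) in line with the jaws, and its fit gives (0.528, -0.398) at 70°, agreeing with the top view. The tin stands clear at (127,142).

{"api": "step_arm", "payload": {
  "commands": [
    [[0,0,0],[0,1,35],100],
    [[0,0,0],[0,1,70],100],
    [[0,0,0],[0,1,105],100],
    [[0,0,0],[0,1,128],100],
    [[0,0,0],[0,1,138],100],
    [[0,0,0],[0,1,142],100],
    [[0,0,0],[0,1,142],100],
    [[0,0,0],[0,1,142],35],
    [[0,0,0],[0,1,142],35],
    [[0,0,0],[0,1,142],35],
    [[0,0,0],[0,1,142],35],
    [[0,0,0],[0,1,142],35]
  ],
  "force": 30
}}

```text
clock: 11.5
tool_pos: [0.5286, -0.3985, 0.1305]
orientation: [2.569, 1.805, 0.001]
ft_force: [-0.6, 0.9, 5.9]
gripper_width: 0.52
gripper_force: 32.3
```

{"api": "step_arm", "payload": {
  "commands": [
    [[0,0,0],[0,0,0],35],
    [[0,0,0],[0,0,0],35]
  ]
}}

```text
clock: 11.7
tool_pos: [0.5286, -0.3985, 0.1305]
orientation: [2.569, 1.805, 0.001]
ft_force: [-1.6, 0.8, 7.2]
gripper_width: 0.518
gripper_force: 32.3
```

{"api": "step_arm", "payload": {
  "commands": [
    [[0,0,0],[0,0,-5],35],
    [[0,0,0],[0,0,-20],35],
    [[0,0,0],[0,0,-45],35],
    [[0,0,0],[0,0,-75],35],
    [[0,0,0],[0,0,-105],35],
    [[0,0,0],[0,0,-115],35],
    [[0,0,0],[0,0,-115],35]
  ]
}}

```text
clock: 12.4
tool_pos: [0.5288, -0.3986, 0.2467]
orientation: [2.567, 1.804, 0.002]
ft_force: [0.8, -1.2, -1.1]
gripper_width: 0.516
gripper_force: 31.6
```

```bash
python3 -c "
from h import *
s=ctrl.observe();print(s['tool_pos'],s['orientation'],s['ft_force'],s['gripper_width']);print(tool([.537,-.080,.245]))
c=cams.read_camera('wrist'); np.save('pics/w6.png.npy',c,allow_pickle=True)
im=np.ascontiguousarray(c['image'][:,:,::-1]); cv2.imwrite('pics/w6.png',im)"
```

```text
[ 0.52883863 -0.39861122  0.24670507] [2.56723748e+00 1.80441513e+00 2.15511217e-03] [ 0.81436499 -1.24949065 -1.09353275] 0.5156769288382529
[ 302.54789492 -100.23142797    1.02925312]
```

{"api": "step_arm", "payload": {
  "commands": [
    [[0,0,8],[28,-10,0],35],
    [[0,0,16],[56,-19,0],35],
    [[0,0,24],[84,-28,0],35],
    [[0,0,32],[112,-37,0],35],
    [[0,0,40],[140,-47,0],35],
    [[0,0,48],[168,-56,0],35],
    [[0,0,56],[196,-65,0],35],
    [[0,0,64],[224,-74,0],35],
    [[0,0,72],[256,-85,0],35],
    [[0,0,80],[285,-95,0],35],
    [[0,0,80],[302.5,-100,0],35],
    [[0,0,80],[302.5,-100,0],35]
  ]
}}

```text
clock: 13.65
tool_pos: [0.5355, -0.076, 0.2427]
orientation: [-3.13, 0.259, 0.005]
ft_force: [0.2, -0.1, 0.0]
gripper_width: 0.519
gripper_force: 31.5
```

```bash
python3 - <<'E'
from h import *
s=ctrl.observe();print(s['tool_pos'],s['orientation'],s['gripper_width']);print(tool([.537,-.080,.165]))
v=s['orientation'];print("yaw",np.degrees(2*np.arctan2(v[1],v[0]))%360)
c=shot("wrist","w7.png",False);im=np.ascontiguousarray(c["image"][:,:,::-1])
cv2.imwrite("pics/c7.png",cv2.resize(im[120:384,120:400],None,fx=2.2,fy=2.2,interpolation=cv2.INTER_CUBIC))
# expected px of window corners (z .115), stamp top corners for a centred grasp (z top = tcp-.0315+.022)
a=np.radians(-10);X=np.array([np.cos(a),np.sin(a)]);Y=np.array([-X[1],X[0]]);J=np.array([.537,-.080]);zt=s['tool_pos'][2]-.0095
Rm=R.from_rotvec(v).as_matrix()
for i,j in((1,1),(1,-1),(-1,-1),(-1,1)):
    w=(proj(c,[*(J+X*i*.038+Y*j*.026),.115])-[120,120])*2.2
    t=(proj(c,s['tool_pos']+Rm@np.array([i*.034,-j*.022,.0095]))-[120,120])*2.2
    print("win",w.round(),"stamp",t.round())
E
```

```text
[ 0.53554535 -0.07597631  0.24271852] [-3.12965934  0.25898908  0.00491364] 0.5187724011809683
[ 2.34653934  3.80517784 77.70771915]
yaw 350.53874860203143
win [242.  33.] stamp [186. 167.]
win [401.  34.] stamp [432. 167.]
win [391. 247.] stamp [415. 480.]
win [245. 246.] stamp [202. 480.]
```

View pics/c7.png

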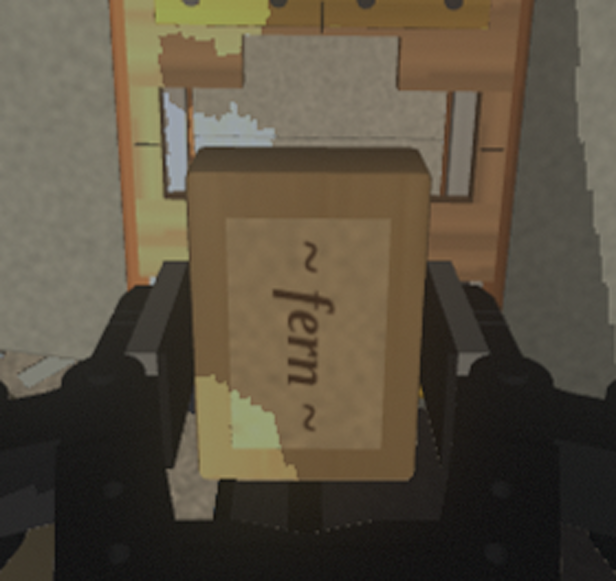

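The stamp is held square: its top corners at (190,172), (430,172), (414,479) and (203,479) fit a centred grasp to about 0.5 mm. The window's far edge at (243–398, 36) is within 1 mm of its predicted place.

{"api": "step_arm", "payload": {
  "commands": [
    [[0,0,0],[0,0,20],35],
    [[0,0,0],[0,0,45],35],
    [[0,0,0],[0,0,65],35],
    [[0,0,0],[0,0,75],35],
    [[0,0,0],[0,0,75],35],
    [[0,0,0],[0,0,75],35],
    [[0,0,0],[0,0,75],35],
    [[0,0,0],[0,0,75],35]
  ]
}}

```text
clock: 14.5
tool_pos: [0.5369, -0.0798, 0.1703]
orientation: [3.13, -0.268, 0.003]
ft_force: [-0.0, 0.7, -1.1]
gripper_width: 0.517
gripper_force: 31.5
```

```bash
python3 - <<'E'
from h import *
s=ctrl.observe();v=s['orientation'];print(s['tool_pos'],v,s['joint_vel'].round(3));print("shift",tool([.537,-.080,.1395]),"yaw",np.degrees(2*np.arctan2(v[1],v[0]))%360)
E
```

```text
[ 0.53694381 -0.07978198  0.17032218] [ 3.13006062e+00 -2.68185190e-01  2.71586392e-03] [-0.001  0.    -0.001  0.003  0.001 -0.    -0.   ]
shift [ 0.03919567  0.2079079  30.82227263] yaw 350.205657306537
```

{"api": "step_arm", "payload": {
  "commands": [
    [[0,0,0.2],[0,0,8],35],
    [[0,0,0.2],[0,0,15],35],
    [[0,0,0.2],[0,0,21],35],
    [[0,0,0.2],[0,0,25],35],
    [[0,0,0.2],[0,0,28],35],
    [[0,0,0.2],[0,0,29.5],35],
    [[0,0,0.2],[0,0,30.5],35],
    [[0,0,0.2],[0,0,30.5],35],
    [[0,0,0.2],[0,0,30.5],35],
    [[0,0,0.2],[0,0,30.5],35]
  ]
}}

```text
clock: 15.5
tool_pos: [0.5365, -0.0796, 0.1391]
orientation: [-3.13, 0.273, -0.001]
ft_force: [0.5, 0.8, 0.0]
gripper_width: 0.519
gripper_force: 31.5
```

```bash
python3 - <<'E'
from h import *
s=ctrl.observe();v=s['orientation'];print(s['tool_pos'],v,s['ft_force'],s['gripper_width'])
c=shot("wrist","w8.png",False);im=np.ascontiguousarray(c["image"][:,:,::-1])
cv2.imwrite("pics/c8.png",cv2.resize(im[90:354,100:380],None,fx=2.2,fy=2.2,interpolation=cv2.INTER_CUBIC))
a=np.radians(-10);X=np.array([np.cos(a),np.sin(a)]);Y=np.array([-X[1],X[0]])
M=[[*(np.array([.5365,-.08])+X*i*.038+Y*j*.026),.115] for i,j in((1,1),(1,-1),(-1,-1),(-1,1))]
print([((proj(c,p)-[100,90])*2.2).round() for p in M])
E
```

```text
[ 0.53648355 -0.07961746  0.1390766 ] [-3.12967278e+00  2.73399064e-01 -6.12622658e-04] [0.50327756 0.81240424 0.03623135] 0.5186691705723643
[array([222., 190.]), array([488., 190.]), array([469., 514.]), array([239., 514.])]
```

View pics/c8.png

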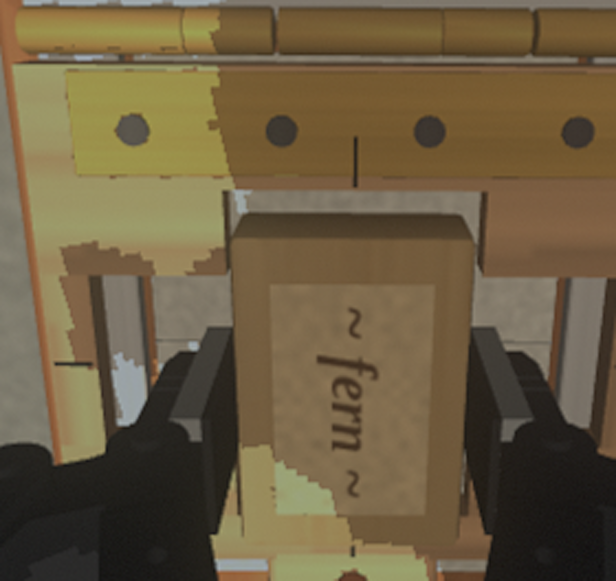

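The stamp sits inside the window. Its far lower edge is at v≈215 against the window edge at v≈190, and its sides at (235–472) lie between the walls at (228–484). The frame's centre marks (355,160) and (353,550) line up with the stamp's middle.

```bash
python3 - <<'E'
from h import *
c=load("w8.png"); s=ctrl.observe(); Rm=R.from_rotvec(s['orientation']).as_matrix()
for dx in(.034,.033,.032): print(dx,[((proj(c,s['tool_pos']+Rm@np.array([dx,0,d]))-[100,90])*2.2)[1].round(1) for d in(.0095,.0265,.0315)])
print("window front edge if at .5365/.536/.5355",[((proj(c,[x+.038*.985,-.08-.038*.174,.115])-[100,90])*2.2)[1].round(1) for x in(.5365,.536,.5355)])
E
```

```text
0.034 [np.float64(233.0), np.float64(206.1), np.float64(199.3)]
0.033 [np.float64(238.3), np.float64(210.9), np.float64(203.9)]
0.032 [np.float64(243.6), np.float64(215.6), np.float64(208.5)]
window front edge if at .5365/.536/.5355 [np.float64(189.6), np.float64(192.0), np.float64(194.4)]
```

{"api": "step_arm", "payload": {
  "commands": [
    [[0,0,0],[0.6,0,0],35],
    [[0,0,0],[1.2,0,0],35],
    [[0,0,0],[1.2,0,0],35],
    [[0,0,0],[1.2,0,0],35],
    [[0,0,0],[1.2,0,0],35]
  ]
}}

```text
clock: 16.05
tool_pos: [0.5375, -0.0798, 0.1389]
orientation: [3.13, -0.274, 0.0]
ft_force: [-0.3, -0.0, -0.9]
gripper_width: 0.517
gripper_force: 31.5
```

```bash
python3 -c "
from h import *
s=ctrl.observe();print(s['tool_pos'],s['ft_force'],abs(s['joint_vel']).max(),s['gripper_width'])
print(job.sign_off())"
```

```text
[ 0.53753055 -0.07983892  0.1388799 ] [-0.25360791 -0.04829788 -0.9054961 ] 0.0016503410823496217 0.516936977058952
the job is handed in; nothing more can be done
None
```

Job handed in at 16 s, verdict not shown: the tin stands on the board clear of the jig, the guide is shut, and the stamp is held still and centred in the window, by my measurements about 3.5 mm above the card with no sign of contact.

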